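Float the microscope boom at its index

TASK

The top-heavy boom of the bench microscope lies with its white head down on the lower stop. Moving only the trim lever by its handle, which acts on the boom through a soft spring, raise the head until the pointer blade stands between the two prongs of the index clip and keep it there for at least six seconds without a break; then let the head down gently onto its lower stop and let go. Do not touch the boom or what it carries, do not let it fall over to the upper stop or drop, and leave the glass dish and the screwdriver in place.

Things in the scene. Friction and masses are not known exactly. Their poses are not given: they have to be found in the camera images.
- stand: Fixed boom stand, moved and turned each time: steel base plate 160 x 420 x 12 mm, post, black bearing block (50 mm cube). Origin on the table right under the block's centre, z up, -x side towards the robot, +y towards the boom's white head. The pivot axis, common to boom and trim lever, runs along the stand's x, 180 mm above the origin
- boom (a joint): Tilt of the boom, rad: 0 level, positive = head end (+y) up; starts and ends on the stop at -0.42, upper stop +0.42. Low friction. Nominal inertia 0.035 kg m2 with all it carries; top-heavy: gravity tips it away from level with 0.20 N m x sin(tilt) (0.17 to 0.23) plus an unknown constant imbalance of up to 0.03 N m. With the lever held still it falls; error doubles in about 0.5 to 1 s
- lever (a joint): Angle of the trim lever relative to the boom, rad, same sense as the boom; 0 = spring relaxed (lever upright when the boom is level), free range -1.3 to 1.3. A torsion spring, nominally 0.13 N m/rad (damping 0.006 N m s/rad), pulls the boom after the lever: torque on the boom = 0.13 x this value. Tilting the lever's top towards the stand's -y raises the head
- lever_grip (a point): Grip point of the lever's handle: a level round black pin, 16 mm thick, 64 mm long, parallel to the stand's x, its free end towards the robot 28 mm from this point, the flat lever arm 36 mm behind it. Moves on an arc of radius 110 mm about the pivot axis in the plane stand x = -0.086. Pinch from above, fingers closing along the stand's y; the pin may turn in the fingers
- beam: The boom's aluminium beam, 20 x 360 x 26 mm along y, on the far side of the bearing block (stand x = +0.05), carrying a white microscope head (60 mm wide, two black eyepieces) at y = +150 mm, a steel counterweight at -180 mm and a grey light unit reaching 99 mm above the pivot at its middle. Origin on the pivot axis; turns with the boom. Not to be touched
- pointer_tip (a point): Tip of the flat steel pointer blade at the head end of the beam, 235 mm from the pivot axis, level with it when the boom is level
- index (a point): Middle of the gap of the index clip: a black slide on a thin post beyond the head end, with two level steel prongs one above the other, 48 mm of gap between them. Its height differs each time (20 mm below to 40 mm above the pivot) and stays. The pointer tip must stay level with this point, within half the gap either way
- dish: Loose clear glass dish, 70 mm across and 28 mm high, on the table near the counterweight end of the stand; origin under its middle
- driver: Loose screwdriver, 150 mm long, lying on the table beyond the stand; origin about its middle

How it is judged:
On the way, in this order (a step that is already met when the one before it is completed fails the run):
1. the head is lifted off its lower stop (value of joint boom above -0.34 rad), for 0.1 s.
2. the pointer stays between the prongs for six seconds (z of pointer_tip in the frame of index between -0.024 and 0.024 m), for 6 s.
3. the head is down on its lower stop again (value of joint boom below -0.4 rad and velocity of joint boom above -0.1 rad/s), for 0.2 s.
At the end, for the whole second after the job is handed in: After the six seconds between the prongs (pointer tip within 24 mm of the middle of the gap in height), the boom is at rest on its lower stop (tilt below -0.40 rad), the lever is let go, dish and screwdriver within 30 mm of their places (value of joint boom below -0.4 rad and velocity of joint boom between -0.05 and 0.05 rad/s and contact force between the arm and stand below 0.1 N and distance of each of dish, driver from where it was at the start of the episode below 0.03 m); the robot touches nothing.
It fails at once if the boom or what it carries is touched (contact force between the arm and beam above 0.5 N).
It fails at once if the boom falls over to the upper stop (value of joint boom above 0.39 rad).
It fails at once if the head is dropped onto its lower stop (faster than 0.45 rad/s) (value of joint boom below -0.34 rad and velocity of joint boom below -0.45 rad/s).
It fails at once if the dish or the screwdriver is pushed away (distance of any of dish, driver from where it was at the start of the episode above 0.03 m).
It also fails if it takes over 67 s, if anything falls off the work surface, if the arm or the gripper's body presses on something with over 40 N, if the wrist force passes 120 N, or if a joint passes its speed limit or range.

ROBOT

A 6-joint arm with a two-finger parallel gripper is mounted at the origin on the work surface. World frame = base frame: x ahead of the robot, y to its left, z up, the work surface at z = 0. Lengths are in m, angles in rad, forces in N, time in s.
With the tool pointing down it reaches from about 0.35 to 0.85 m from the base axis. Payload 8.1 kg.
Tool frame: the origin (TCP) lies at the very end of the fingers, on their centre line; the grasp point (between the pads) lies 19 mm behind it; z points along the fingers, y is the line along which they close (so a half turn about z gives the same grasp; the last joint's range is limited). The gripper opens to 93 mm and grips with 3 to 60 N. Pads are 15 mm wide; open, the fingers measure 128 mm over their backs; the gripper's body (75 mm by 188 mm) begins 65 mm behind the grasp point.
Start: joints at [-1.354, 0.13, 1.488, -0, 1.523, -0.085], TCP at [0.178, -0.573, 0.219] pointing down, gripper open.
Joint ranges: [-2.96, 2.96], [-0.89, 2.26], [0.02, 2.5], [-1.34, 4.48], [0, 2.73], [-2.66, 2.66]. Speed limits (rad/s): [2.39, 2.39, 2.79, 3.14, 3.14, 3.14].

INTERFACE

Orientations are given as a rotation vector (axis times angle).
In Python, from plant import robot, imaging gives the robot as it stands.
- The arm moves only by the tool jog_arm, never from a script. Its argument "rows" is a list of rows, each a list of 2 entries, a list of its own where there are three numbers: the shift along the tool's x, y, z each as a share of 0.2 m, from -1 to 1, then the turn, a rotation vector about the tool's x, y, z each as a share of pi/2 rad, from -1 to 1. A call has 1 to 5 rows; each row is the pose to reach, as a shift and turn from the pose commanded when the call began, along the tool's axes at that moment; what a row does not reach only later rows make up. A row lasts 1/10 s, in which the tool goes at most 50 mm and 8.59 degrees, less where a joint would pass 70% of its speed; a pose out of reach is approached as far as the arm can. A call with a number of a shift or a turn outside -1 to 1 is refused whole. A call with a gripper value outside its range is refused whole. "hand" is the closure, from -1 (fully open) to 1 (shut), set as the call begins (left out, the last holds). The fingers move at their own pace and stop on an object; "squeeze" is the grip in N (left out, the last holds). Time passes only in rows, so rows that repeat a pose let the fingers close. It gives the time, the measured TCP pose, the force, the opening and the grip force at its end, in the units of the state.
- robot.read_state(): the state, without advancing time (a new reading comes with each control period).
- imaging.read_camera(name): name is "scene" or "top" or "wrist"; returns a dict with "frame" (400x640x3 uint8, red, green, blue), "vertical_fov" (degrees; the focal length in pixels is half the picture's height over the tangent of half this angle, whatever the lens; pixels are square), "cx", "cy" (the principal point, pixels), "R" (3x3) and "t" (3): a world point X has camera coordinates R X + t. Camera axes: x right, y down, z forward; pixel columns grow to the right and rows downward; lengths in m; the calibration is good to about 2 mm. The wrist camera is an equidistant fisheye: a pixel r from the principal point sees the ray r / f radians off the axis. A picture is of the moment at which its call begins. There is no depth.
- robot.close_job(): hands the job in; it is judged then, once.
The state is a dict: "t": time; "q": joint angles; "dq": joint speeds; "joint_torque": joint torques, N m; "tool_pos": TCP position; "orientation": TCP orientation; "force": force on the tool from outside, world axes, zero at the start; "wrist_torque": the same for the moment, N m; "opening": finger opening in m; "gripper_force": force on a finger pad.
Only numpy, scipy, OpenCV 4.12 (cv2) and the standard library are available. Lean on these libraries where they do the work, as an engineer would, in place of code of your own. Each camera call takes 0.05 s, during which the arm holds its last target. There are 200 camera calls.

## Working session

There is one attempt and no reset: what is moved stays moved. The work goes in short steps, Python scripts to look and compute and a tool call to move; the robot and the scene stay as the last step left them, time stands still between calls to the robot, and variables do not carry over. Pictures are saved under pics/ and viewed, at most 10 in all, crops included, and the job is handed in when it is done.

Besides the shell and the picture viewer there is one more tool, called after ">>>" as name([rows], argument=value, ...), one row to a line, values as JSON. jog_arm: Moves the arm, as the interface text tells. Its arguments: {"type":"object","properties":{"rows":{"type":"array"},"hand":{"type":"number"},"squeeze":{"type":"number"}},"required":["rows"]}

```bash
ls; mkdir -p pics
python3 - <<'E'
from plant import robot, imaging
import cv2,pickle
print(robot.read_state())
d={}
for n in ("scene","top"):
    c=imaging.read_camera(n);d[n]=c
    cv2.imwrite(f"pics/{n}0.png",c["frame"][:,:,::-1])
    print(n,c["vertical_fov"],c["cx"],c["cy"],c["R"],c["t"])
pickle.dump(d,open("d0.pkl","wb"))
E
```

```text
pics
{'t': 0.0, 'q': array([-1.35438691e+00,  1.31158972e-01,  1.48929025e+00, -1.48346771e-05,
        1.52297439e+00, -8.53904374e-02]), 'dq': array([-0.00133   , -0.00034493, -0.00121911,  0.00194939,  0.00046139,
        0.00015473]), 'joint_torque': array([ 2.30771955e-03, -5.59843969e+01, -4.91753304e+01,  7.69975665e-02,
        3.53897712e-02, -1.89236553e-04]), 'tool_pos': array([ 0.1782425 , -0.57231809,  0.21758272]), 'orientation': array([-3.10408671e+00, -4.71995623e-01,  2.11377037e-04]), 'force': array([ 0.14909704, -0.69315669,  0.39718248]), 'wrist_torque': array([-0.00594069,  0.02046585, -0.02115178]), 'gripper_force': 0.0, 'opening': 0.09315929002633307}
scene 47.340075273319385 315.8429276725846 196.0945520889794 [[-0.86028136  0.50975114 -0.00835199]
 [ 0.27486539  0.44995462 -0.84969986]
 [-0.42937746 -0.73327663 -0.52720052]] [ 0.56467723 -0.02922385  1.33609175]
top 55.44574178924465 316.13111760266054 205.27040008968237 [[ 0.00706522 -0.99894039  0.04547729]
 [-0.99726109 -0.01038711 -0.07322857]
 [ 0.07362335 -0.04483536 -0.99627777]] [0.01576515 0.69040751 0.88681769]
```

View pics/scene0.png

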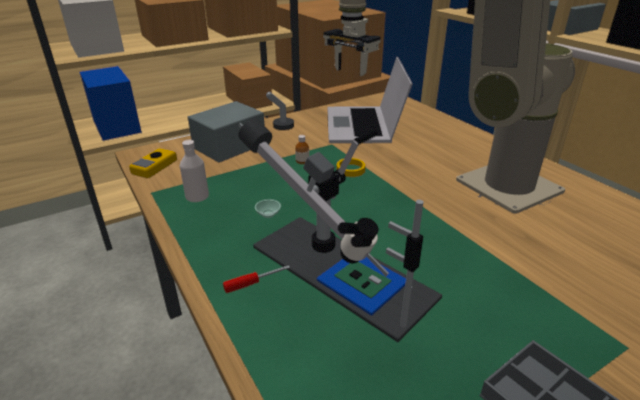

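View pics/top0.png

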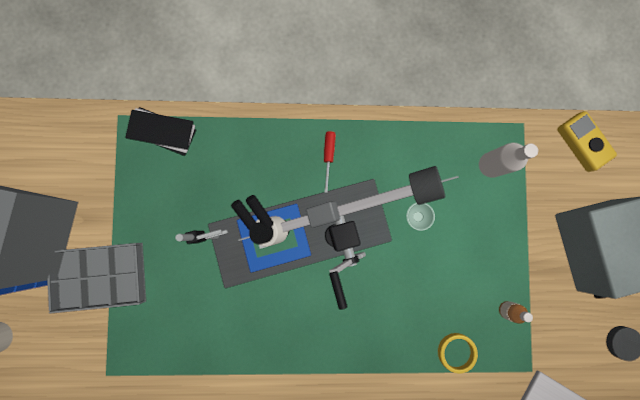

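The scene view shows the stand's boom with its head down near (360,240) and the lever handle around (350,150). The top view has the base plate corners at about (208,224), (376,179), (391,241), (224,287), the handle at (332,272)–(342,307), and the clip at (180–228,235).

Run:
```python
import cv2,pickle,numpy as np
d=pickle.load(open("d0.pkl","rb"))
t=d["top"]["frame"][215:315,160:400]; s=d["scene"]["frame"][120:340,250:450]
a=cv2.resize(t,None,fx=3.3333,fy=3.3333,interpolation=cv2.INTER_CUBIC)
cv2.imwrite("pics/c1.png",a[:,:,::-1])
b=cv2.resize(d["scene"]["frame"][120:345,250:450],None,fx=2.6667,fy=2.6667,interpolation=cv2.INTER_CUBIC)
cv2.imwrite("pics/c2.png",b[:,:,::-1])
```

```text
(no output)
```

View pics/c1.png

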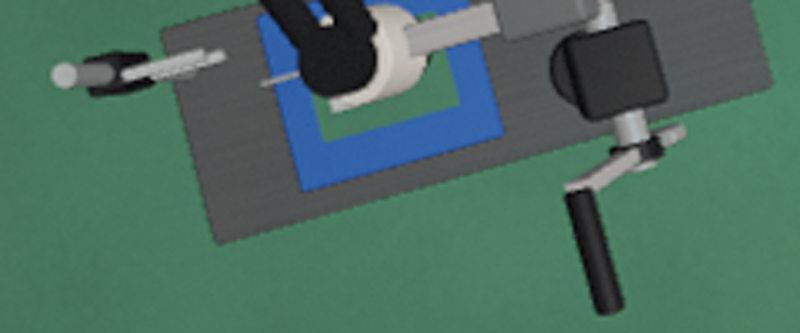

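View pics/c2.png

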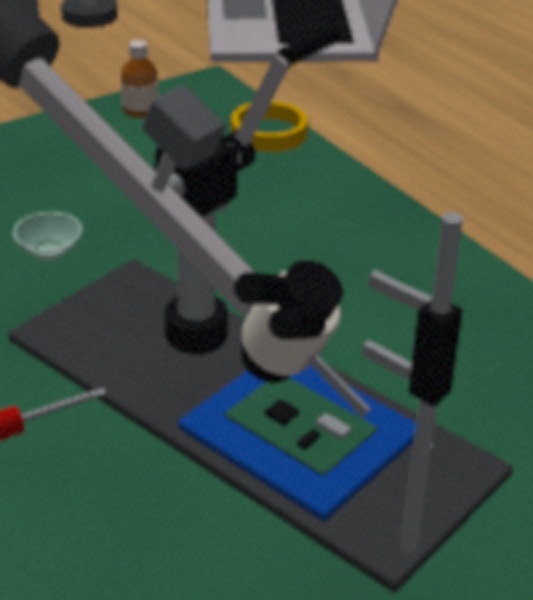

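```bash
cat > h.py <<'E'
import numpy as np,pickle,cv2
from scipy.optimize import least_squares
d=pickle.load(open("d0.pkl","rb"))
def proj(c,X):
    p=np.asarray(X)@c["R"].T+c["t"]; f=200/np.tan(np.radians(c["vertical_fov"]/2))
    return np.stack([c["cx"]+f*p[...,0]/p[...,2],c["cy"]+f*p[...,1]/p[...,2]],-1)
T=lambda u,v:np.array([160+u/3.3333,215+v/3.3333]); S=lambda u,v:np.array([250+u/2.6667,120+v/2.6667])
def tri(a,b):
    r=least_squares(lambda X:np.r_[proj(d["top"],X)-a,proj(d["scene"],X)-b],[.6,0,.2]); return r.x,np.abs(r.fun).max()
E
python3 - <<'E'
from h import *
np.set_printoptions(precision=4,suppress=True)
up,e1=tri(T(205,55),S(375,277)); lo,e2=tri(T(222,57),S(370,348)); print("prongs",up,e1,lo,e2)
print("posttop",tri(T(65,75),S(452,218)))
print("handle arm end/free end",tri(T(580,194),S(283,54)),tri(T(607,305),S(342,27)))
# stand
ct=np.array([(208,224),(376,179),(391,241),(224,287)],float)
cs=np.array([S(395,586),S(10,335),S(133,262),S(511,466)])
def pl(p):
    c,s=np.cos(p[2]),np.sin(p[2]);R=np.array([[c,-s],[s,c]])
    L=np.array([(.08,p[3]+.21),(.08,p[3]-.21),(-.08,p[3]-.21),(-.08,p[3]+.21)])
    return R,L
def W(p,l):
    c,s=np.cos(p[2]),np.sin(p[2]); l=np.atleast_2d(np.array(l,float))
    return np.c_[l[:,:2]@np.array([[c,s],[-s,c]])+p[:2],l[:,2]]
def f(p):
    L=[(a,b,.012) for a,b in pl(p)[1]]
    X=W(p,L);a=p[4]
    h=W(p,[(-.058,-.11*np.sin(a),.18+.11*np.cos(a)),(-.114,-.11*np.sin(a),.18+.11*np.cos(a))])
    # h[0]: near arm end axis, h[1]: free end
    return np.r_[(proj(d["top"],X)-ct).ravel(),(proj(d["scene"],X)-cs).ravel(),
      (proj(d["top"],W(p,[(0,0,.205)]))-T(618,71)).ravel(),
      (proj(d["top"],h)-[T(579,194),T(608,306)]).ravel()]
r=least_squares(f,[.6,0,0.2,.05,-.42],loss='soft_l1');print(r.x);print(f(r.x))
p=r.x
np.save("p.npy",p)
a=p[4]
g=W(p,[(-.086,-.11*np.sin(a),.18+.11*np.cos(a))]);print("grip",g)
print("tip",proj(d["scene"],W(p,[(.05,.235*np.cos(.42),.18-.235*np.sin(.42))])),S(368,408))
E
```

```text
prongs [0.6247 0.2062 0.2194] 0.4223267156232282 [0.624  0.2076 0.1607] 0.2415282242958483
posttop (array([0.6149, 0.2597, 0.2914]), np.float64(0.15338078633260466))
handle arm end/free end (array([0.5565, 0.0019, 0.2829]), np.float64(0.4738003637386896)) (array([ 0.4988, -0.0092,  0.2881]), np.float64(2.4114670229569697))
[ 0.6462 -0.0258  0.268   0.0856 -0.4273]
[ -0.3596  -0.6109  -0.5089   0.4971   2.032    1.6062  -0.069    1.8061
  -0.0704  -1.3995  -0.1268  -2.7328   1.3017  -2.6712   1.6492  -0.7573
  -0.4492 -14.7836  -0.1582 -13.3564  -0.2783 -14.904 ]
grip [[ 0.5512 -0.0046  0.2801]]
tip [[375.5462 280.519 ]] [387.9983 272.9981]
```

```bash
cat >> h.py <<'E'
def W(p,l):
    c,s=np.cos(p[2]),np.sin(p[2]); l=np.atleast_2d(np.array(l,float))
    return np.c_[l[:,:2]@np.array([[c,s],[-s,c]])+p[:2],l[:,2]]
E
python3 - <<'E'
from h import *
np.set_printoptions(precision=4,suppress=True)
ct=np.array([(208,224),(376,179),(391,241),(224,287)],float)
cs=np.array([S(395,586),S(10,335),S(133,262),S(511,466)])
def f(p):
    X=W(p,[(p[5]+i*.08,p[3]+j*.21,.012) for i,j in((1,1),(1,-1),(-1,-1),(-1,1))]);a=p[4]
    h=W(p,[(x,-.11*np.sin(a),.18+.11*np.cos(a)) for x in(-.050,-.114)])
    tip=W(p,[(.05,.235*np.cos(.42),.18-.235*np.sin(.42))])
    return np.r_[(proj(d["top"],X)-ct).ravel(),(proj(d["scene"],X)-cs).ravel(),
      (proj(d["top"],W(p,[(0,0,.205)]))-T(618,71)).ravel(),
      (proj(d["top"],h)-[T(579,192),T(608,308)]).ravel(),(proj(d["scene"],h[:1])-S(281,54)).ravel(),
      (proj(d["top"],tip)-T(263,83)).ravel(),(proj(d["scene"],tip)-S(367,408)).ravel()]
r=least_squares(f,[.6,0,0.2,.05,-.42,0],loss='soft_l1');p=r.x;print(p);print(f(p));np.save("p.npy",p)
for a in(p[4],-.42): print("grip",W(p,[(-.086,-.11*np.sin(a),.18+.11*np.cos(a))]))
E
```

```text
[ 0.6178 -0.0264  0.2728  0.0792 -0.4111  0.031 ]
[-1.0017 -1.342  -1.3617 -0.9897  1.4645  0.0103 -0.4039  0.9764 -0.2606
 -0.4435 -1.1706 -1.7859  0.263  -1.9857  1.2432 -0.1688 -0.1577  0.0367
  0.0348 -0.6661  1.3548  1.3395  0.8144  1.1948  0.2772 -0.2856 -0.1268
  1.9719]
grip [[ 0.5232 -0.0072  0.2808]]
grip [[ 0.5229 -0.0063  0.2804]]
```

```bash
cat >> h.py <<'E'
P=np.load("p.npy")
YS=np.r_[np.arange(-.150,-.040,.004),np.arange(.045,.105,.004)]
def theta(c,prior=None,full=False):
    g=cv2.GaussianBlur(cv2.cvtColor(c["frame"],cv2.COLOR_RGB2LAB).astype(np.float32),(0,0),.6)
    ths=np.arange(-.5,.45,.004); offs=np.arange(-.010,.0101,.001)
    def score(th,o):
        def smp(s):
            y=YS*np.cos(th)-s*np.sin(th); z=.18+YS*np.sin(th)+s*np.cos(th)
            m=proj(c,W(P,np.c_[np.full_like(y,.06),y,z])).astype(np.float32)
            return cv2.remap(g,m[None,:,0],m[None,:,1],cv2.INTER_LINEAR)[0]
        i=np.array([smp(o+s) for s in(-.010,0,.010)]);u,l=smp(o+.017),smp(o-.017)
        e=np.minimum(np.linalg.norm(i[2]-u,axis=1),40)+np.minimum(np.linalg.norm(i[0]-l,axis=1),40)
        return e.mean()-np.minimum(np.linalg.norm(i-np.median(i,axis=(0,1)),axis=2),40).mean()
    if prior is not None: ths=np.arange(prior-.15,prior+.15,.004)
    A=np.array([[score(t,o) for o in offs] for t in ths]); k=np.unravel_index(A.argmax(),A.shape)
    col=A.max(1);j=k[0]; w=slice(max(j-4,0),j+5); q=np.polyfit(ths[w]-ths[j],col[w],2)
    return ths[j]-np.clip(q[1]/2/q[0],-.012,.012),offs[k[1]],col[j],np.sort(col)[-12:][0]
E
time python3 - <<'E'
from h import *
print(theta(d["scene"]))
E
```

```text
(np.float64(-0.4267740285593309), np.float64(-0.003000000000000006), np.float32(45.626904), np.float32(41.411816))
real	0m8.402s
user	0m8.060s
sys	0m0.438s
```

>>> jog_arm([
  [[0,0,-0.8],[0,0,0.0185]],
  [[0,0,-0.8],[0,0,0.0185]],
  [[0,0,-0.8],[0,0,0.0185]],
  [[0,0,-0.8],[0,0,0.0185]],
  [[0,0,-0.8],[0,0,0.0185]],
], hand=-1)

```text
t: 0.6
tool_pos: [0.1786, -0.5738, 0.3814]
orientation: [3.108, 0.427, 0.001]
force: [-0.3, -0.2, -0.7]
opening: 0.0928
gripper_force: 0.0
```

Run:
```python
from plant import robot
from h import *
s=robot.read_state();print(s["t"],s["tool_pos"],s["orientation"])
```

```text
0.6 [ 0.17858405 -0.57382588  0.38135197] [3.10765928e+00 4.26549673e-01 5.86588674e-04]
```

>>> jog_arm([
  [[0.2,-0.19,0],[0,0,0]],
  [[0.4,-0.38,0],[0,0,0]],
  [[0.6,-0.57,0],[0,0,0]],
  [[0.808,-0.755,0],[0,0,0]],
  [[0.808,-0.755,0],[0,0,0]],
])

```text
t: 1.1
tool_pos: [0.2946, -0.3803, 0.3759]
orientation: [-3.108, -0.43, 0.001]
force: [-0.7, -1.0, -0.4]
opening: 0.0926
gripper_force: 0.0
```

>>> jog_arm([
  [[0.2,-0.19,0],[0,0,0]],
  [[0.4,-0.38,0],[0,0,0]],
  [[0.6,-0.57,0],[0,0,0]],
  [[0.808,-0.755,0],[0,0,0]],
  [[0.808,-0.755,0],[0,0,0]],
])

```text
t: 1.6
tool_pos: [0.409, -0.1913, 0.3756]
orientation: [-3.108, -0.431, 0.004]
force: [1.0, -0.6, 0.1]
opening: 0.0932
gripper_force: 0.0
```

>>> jog_arm([
  [[0.2,-0.19,0],[0,0,0]],
  [[0.4,-0.38,0],[0,0,0]],
  [[0.6,-0.57,0],[0,0,0]],
  [[0.7,-0.66,0],[0,0,0]],
  [[0.7,-0.66,0],[0,0,0]],
])

```text
t: 2.1
tool_pos: [0.5081, -0.0257, 0.3745]
orientation: [-3.108, -0.435, 0.008]
force: [-0.1, -0.2, 0.6]
opening: 0.0932
gripper_force: 0.0
```

```bash
cat >> h.py <<'E'
from scipy.spatial.transform import Rotation as Ro
def lever_local(X):  # world -> stand frame
    c,s=np.cos(P[2]),np.sin(P[2]); a=np.array(X)[:2]-P[:2]
    return np.array([c*a[0]+s*a[1],-s*a[0]+c*a[1],X[2]])
def togo(st,target):
    R=Ro.from_rotvec(st["orientation"]).as_matrix()
    return R.T@(np.array(target)-st["tool_pos"])/.2, Ro.from_matrix(R.T@np.c_[[np.cos(P[2]),np.sin(P[2]),0],[np.sin(P[2]),-np.cos(P[2]),0],[0,0,-1]]).as_rotvec()/(np.pi/2)
E
python3 - <<'E'
from plant import robot,imaging
from h import *
s=robot.read_state();print(s["t"],s["tool_pos"],s["orientation"],lever_local(s["tool_pos"]))
print(togo(s,[.523,-.0067,.262]))
c=imaging.read_camera("wrist");cv2.imwrite("pics/w1.png",c["frame"][:,:,::-1])
print(c["vertical_fov"],c["cx"],c["cy"],c["R"],c["t"]);pickle.dump(c,open("w1.pkl","wb"))
E
```

```text
2.1 [ 0.50812861 -0.02565483  0.37450207] [-3.10814161 -0.43511352  0.00805705] [-0.10545808  0.03023326  0.37450207]
(array([ 0.10013921, -0.06856729,  0.56231635]), array([-0.00242002,  0.00296719,  0.00344509]))
65.70646984690485 324.40372956450307 202.8475484838796 [[ 0.27453867 -0.96156127 -0.00533319]
 [-0.92976035 -0.26686581  0.25363033]
 [-0.24530434 -0.06467275 -0.96728652]] [-0.16260559  0.39657663  0.6643393 ]
```

View pics/w1.png

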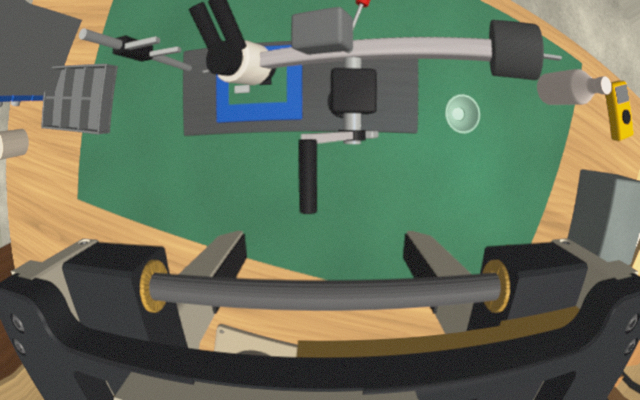

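The wrist view shows the pin from (307,140) to (310,212), lying between the fingers' planes. I'll check the model's predicted endpoints against it.

Run:
```python
from h import *
c=pickle.load(open("w1.pkl","rb")); f=200/np.tan(np.radians(c["vertical_fov"]/2))
def pf(X):
    p=np.asarray(X)@c["R"].T+c["t"];r=np.linalg.norm(p[:,:2],axis=1);a=np.arctan2(r,p[:,2])
    return np.array([c["cx"],c["cy"]])+f*a[:,None]*p[:,:2]/r[:,None]
a=-.42;h=[(x,-.11*np.sin(a),.18+.11*np.cos(a)) for x in(-.050,-.114)]
print(pf(W(P,h)),pf(W(P,[(x,y,z+dz) for x,y,z in h for dz in[.01]])))
print(pf(W(P,[(0,0,.205)])))
```

```text
[[307.40835082 141.29669967]
 [307.82547253 214.52288695]] [[306.6712155  142.0097573 ]
 [307.15893428 217.93350266]]
[[353.61419661  91.83409232]]
```

>>> jog_arm([
  [[0.1,-0.069,0],[-0.002,0.003,0.003]],
  [[0.1,-0.069,0.1],[-0.002,0.003,0.003]],
  [[0.1,-0.069,0.3],[-0.002,0.003,0.003]],
  [[0.1,-0.069,0.5],[-0.002,0.003,0.003]],
  [[0.1,-0.069,0.56],[-0.002,0.003,0.003]],
])

```text
t: 2.65
tool_pos: [0.5196, -0.0122, 0.2598]
orientation: [3.113, 0.418, -0.007]
force: [-0.5, 0.4, -0.9]
opening: 0.0929
gripper_force: 0.0
```

>>> jog_arm([
  [[0,0,0],[0,0,0]],
  [[0,0,0],[0,0,0]],
])

```text
t: 2.85
tool_pos: [0.5233, -0.0121, 0.2679]
orientation: [3.111, 0.418, 0.01]
force: [0.0, 1.0, 0.1]
opening: 0.0926
gripper_force: 0.0
```

Run:
```python
from plant import robot,imaging
from h import *
s=robot.read_state();print(s["t"],s["tool_pos"],lever_local(s["tool_pos"]),togo(s,[.523,-.0067,.262]))
```

```text
2.85 [ 0.52332827 -0.01210485  0.26794907] [-0.08717007  0.0391876   0.26794907] (array([ 0.00538552, -0.02660766,  0.02967862]), array([ 0.00235632, -0.00361511, -0.00348449]))
```

>>> jog_arm([
  [[0.003,-0.025,0.03],[0.002,-0.003,-0.003]],
  [[0.003,-0.025,0.03],[0.002,-0.003,-0.003]],
  [[0.003,-0.025,0.03],[0.002,-0.003,-0.003]],
])

```text
t: 3.15
tool_pos: [0.5228, -0.0064, 0.2616]
orientation: [3.112, 0.428, 0.002]
force: [-0.0, -0.9, -0.2]
opening: 0.0932
gripper_force: 0.0
```

>>> jog_arm([
  [[0,0,0],[0,0,0]],
  [[0,0,0],[0,0,0]],
  [[0,0,0],[0,0,0]],
  [[0,0,0],[0,0,0]],
  [[0,0,0],[0,0,0]],
], hand=1, squeeze=8)

```text
t: 3.65
tool_pos: [0.5224, -0.0065, 0.2606]
orientation: [3.112, 0.427, -0.0]
force: [-0.2, 0.2, 0.5]
opening: 0.0573
gripper_force: 0.0
```

>>> jog_arm([
  [[0,0,0],[0,0,0]],
  [[0,0,0],[0,0,0]],
  [[0,0,0],[0,0,0]],
  [[0,0,0],[0,0,0]],
  [[0,0,0],[0,0,0]],
])

```text
t: 4.15
tool_pos: [0.5224, -0.0065, 0.2606]
orientation: [3.112, 0.427, 0.0]
force: [-0.4, -0.6, -0.3]
opening: 0.0175
gripper_force: 0.0
```

Run:
```python
from plant import robot,imaging
from h import *
s=robot.read_state();L=lever_local(s["tool_pos"]);print(s["t"],L,togo(s,[.523,-.0067,.262]),s["opening"],s["force"])
c=imaging.read_camera("scene");print(theta(c,-.4)); cv2.imwrite("pics/s1.png",c["frame"][:,:,::-1])
```

```text
4.15 [-0.08656949  0.04484687  0.26062432] (array([ 0.00269673,  0.00182923, -0.0068783 ]), array([ 1.56819973e-05, -1.72365377e-05,  1.58016563e-05])) 0.017542180429548776 [-0.35837804 -0.5776635  -0.25210686]
(np.float64(-0.42716876156169725), np.float64(-0.003000000000000006), np.float32(46.049225), np.float32(41.28029))
```

```bash
cat > ctl.py <<'E'
"""usage: ctl.py start | ramp PHI N | ref TARGET SPEED N  (measure, estimate, print the rows of the next call)"""
import sys,json,os
from plant import robot,imaging
from h import *
I,K,D,G=.035,.13,.006,.20; BIAS=.007; F="ctl.json"
arc=lambda f:np.array([-.11*np.sin(f),.11*np.cos(f)])
def step(x,f,df,dt):
    th,w,c=x; a=(G*np.sin(th)+c+K*(f-th)+D*(df-w))/I
    w+=a*dt; th+=w*dt
    if th<-.42: th,w=-.42,max(w,0.)
    return np.array([th,w,c])
def roll(x,t0,f0,t1,f1):
    n=max(1,round((t1-t0)/.01)); 
    for i in range(n): x=step(x,f0+(f1-f0)*(i+.5)/n,(f1-f0)/(t1-t0),(t1-t0)/n)
    return x
s=robot.read_state(); c=imaging.read_camera("scene"); s2=robot.read_state()
cv2.imwrite(f"pics/k{s['t']:.2f}.png",c["frame"][:,:,::-1])
if sys.argv[1]=="start" or not os.path.exists(F):
    L=lever_local(s["tool_pos"])[1:]; M=dict(o=list(L-arc(-.42)),cmd=-.42,x=[-.42,0,0],P=[1e-5,1e-5,4e-4],t=s2["t"],f=-.42,log=[])
    M["P"]=np.diag(M["P"]).tolist(); M["acc"]=[0,0]
    json.dump(M,open(F,"w"))
M=json.load(open(F)); x=np.array(M["x"]);Pm=np.array(M["P"]);o=np.array(M["o"])
def ang(st): v=lever_local(st["tool_pos"])[1:]-o; return float(np.arctan2(-v[0],v[1]))
f,f2=ang(s),ang(s2)
if s["t"]>M["t"]+1e-6:
    fn=lambda y:roll(y,M["t"],M["f"],s["t"],f); dt=s["t"]-M["t"]
    A=np.array([(fn(x+e)-fn(x-e))/2e-4 for e in np.eye(3)*1e-4]).T
    x=fn(x); Pm=A@Pm@A.T+np.diag([2e-6,1e-4,1e-6])*dt/.3
pred=x[0]
th=theta(c,float(np.clip(pred,-.42,.4)))[0]+BIAS
if th<-.412 and x[0]<-.38:
    cm=.0816-K*(f+.42); x=np.array([-.42,0,min(0,cm)]); Pm=np.diag([1e-5,1e-5,4e-4])
else:
    g=Pm[:,0]/(Pm[0,0]+.006**2); x=x+g*(th-x[0]); Pm=Pm-np.outer(g,Pm[0])
print(f"t {s['t']:.2f} phi {f:.3f} cmd {M['cmd']:.3f} th {th:.3f} pred {pred:.3f} | est th {x[0]:.3f} w {x[1]:.3f} c {x[2]:.4f} tipz {.18+.235*np.sin(th):.4f} F {np.round(s['force'],1)} op {s['opening']:.4f}")
xa=roll(x,s["t"],f,s2["t"],f2)
dx=xa-x
M.update(x=xa.tolist(),P=Pm.tolist(),t=s2["t"],f=f2); M["log"].append([s["t"],f,th])
mode=sys.argv[1]
if mode=="ramp": f1=float(sys.argv[2]);n=int(sys.argv[3])
elif mode=="ref":
    tgt,sp,n=float(sys.argv[2]),float(sys.argv[3]),int(sys.argv[4]); h=n*.1+.05
    N=7; ref=xa[0]+np.clip(tgt-xa[0],-sp*h*np.arange(1,N+1),sp*h*np.arange(1,N+1))
    def res(u):
        y=xa;p=f2;r=[]
        for i in range(N):
            q=roll(y,0,p,h-.05,u[i]); q=roll(q,0,u[i],.05,u[i]); r+=[(q[0]-ref[i])/.03,(u[i]-p)/.5]; y=q;p=u[i]
        return np.r_[r,y[1]/.05]
    u=least_squares(res,np.full(N,f2),bounds=(-.9,.9),max_nfev=25).x; f1=float(np.clip(u[0],M["cmd"]-.14*n,M["cmd"]+.14*n))
    print("plan phi",np.round(u[:3],3))
else: json.dump(M,open(F,"w")); sys.exit()
b=arc(M["cmd"]); rows=[]
for i in range(n):
    e=-(arc(M["cmd"]+(f1-M["cmd"])*(i+1)/n)-b)/.2; rows.append([[0,round(e[0],3),round(e[1],3)],[0,0,0]])
M["cmd"]=f1; json.dump(M,open(F,"w")); print(json.dumps(rows))
E
time python3 ctl.py ramp -0.12 5
```

```text
t 4.20 phi -0.420 cmd -0.420 th -0.420 pred -0.420 | est th -0.420 w 0.000 c 0.0000 tipz 0.0842 F [-0.9  0.1  0.2] op 0.0156
[[[0, 0.031, -0.013], [0, 0, 0]], [[0, 0.062, -0.023], [0, 0, 0]], [[0, 0.094, -0.032], [0, 0, 0]], [[0, 0.126, -0.039], [0, 0, 0]], [[0, 0.158, -0.044], [0, 0, 0]]]
real	0m3.462s
user	0m3.224s
sys	0m0.276s
```

>>> jog_arm([
  [[0,0.031,-0.013],[0,0,0]],
  [[0,0.062,-0.023],[0,0,0]],
  [[0,0.094,-0.032],[0,0,0]],
  [[0,0.126,-0.039],[0,0,0]],
  [[0,0.158,-0.044],[0,0,0]],
])

```text
t: 4.75
tool_pos: [0.5312, -0.0376, 0.2697]
orientation: [3.112, 0.427, 0.001]
force: [0.1, 1.3, 0.1]
opening: 0.0157
gripper_force: 8.0
```

```bash
python3 ctl.py ramp 0.0 5
```

```text
t 4.75 phi -0.114 cmd -0.120 th -0.420 pred -0.420 | est th -0.420 w 0.000 c 0.0000 tipz 0.0841 F [0.1 1.3 0.1] op 0.0157
[[[0, 0.013, -0.001], [0, 0, 0]], [[0, 0.026, -0.003], [0, 0, 0]], [[0, 0.039, -0.003], [0, 0, 0]], [[0, 0.053, -0.004], [0, 0, 0]], [[0, 0.066, -0.004], [0, 0, 0]]]
```

>>> jog_arm([
  [[0,0.013,-0.001],[0,0,0]],
  [[0,0.026,-0.003],[0,0,0]],
  [[0,0.039,-0.003],[0,0,0]],
  [[0,0.053,-0.004],[0,0,0]],
  [[0,0.066,-0.004],[0,0,0]],
])

```text
t: 5.3
tool_pos: [0.5344, -0.0498, 0.2701]
orientation: [-3.112, -0.427, 0.0]
force: [-0.0, 0.9, -0.1]
opening: 0.0158
gripper_force: 8.0
```

```bash
python3 ctl.py ramp 0.1 5
```

```text
t 5.30 phi 0.000 cmd 0.000 th -0.420 pred -0.420 | est th -0.420 w 0.000 c 0.0000 tipz 0.0842 F [-0.   0.9 -0.1] op 0.0158
[[[0, 0.011, 0.0], [0, 0, 0]], [[0, 0.022, 0.0], [0, 0, 0]], [[0, 0.033, 0.001], [0, 0, 0]], [[0, 0.044, 0.002], [0, 0, 0]], [[0, 0.055, 0.003], [0, 0, 0]]]
```

>>> jog_arm([
  [[0,0.011,0],[0,0,0]],
  [[0,0.022,0],[0,0,0]],
  [[0,0.033,0.001],[0,0,0]],
  [[0,0.044,0.002],[0,0,0]],
  [[0,0.055,0.003],[0,0,0]],
])

```text
t: 5.85
tool_pos: [0.5374, -0.0604, 0.2696]
orientation: [-3.112, -0.427, 0.0]
force: [-0.9, 1.5, 0.3]
opening: 0.0157
gripper_force: 8.0
```

```bash
python3 ctl.py ramp 0.18 4
```

```text
t 5.85 phi 0.101 cmd 0.100 th -0.420 pred -0.420 | est th -0.420 w 0.000 c 0.0000 tipz 0.0841 F [-0.9  1.5  0.3] op 0.0157
[[[0, 0.011, 0.001], [0, 0, 0]], [[0, 0.022, 0.003], [0, 0, 0]], [[0, 0.033, 0.004], [0, 0, 0]], [[0, 0.044, 0.006], [0, 0, 0]]]
```

>>> jog_arm([
  [[0,0.011,0.001],[0,0,0]],
  [[0,0.022,0.003],[0,0,0]],
  [[0,0.033,0.004],[0,0,0]],
  [[0,0.044,0.006],[0,0,0]],
])

```text
t: 6.3
tool_pos: [0.5398, -0.0689, 0.2684]
orientation: [-3.112, -0.427, 0.0]
force: [-1.6, 1.6, 1.9]
opening: 0.0157
gripper_force: 8.0
```

```bash
python3 ctl.py ramp 0.26 4
```

```text
t 6.30 phi 0.182 cmd 0.180 th -0.417 pred -0.420 | est th -0.420 w 0.000 c 0.0000 tipz 0.0849 F [-1.6  1.6  1.9] op 0.0157
[[[0, 0.011, 0.002], [0, 0, 0]], [[0, 0.022, 0.004], [0, 0, 0]], [[0, 0.032, 0.007], [0, 0, 0]], [[0, 0.043, 0.01], [0, 0, 0]]]
```

>>> jog_arm([
  [[0,0.011,0.002],[0,0,0]],
  [[0,0.022,0.004],[0,0,0]],
  [[0,0.032,0.007],[0,0,0]],
  [[0,0.043,0.01],[0,0,0]],
])

```text
t: 6.75
tool_pos: [0.5421, -0.0772, 0.2664]
orientation: [3.112, 0.427, 0.0]
force: [-0.5, 1.1, 1.6]
opening: 0.0157
gripper_force: 8.0
```

```bash
python3 ctl.py ref 0.043 0.2 3
```

```text
t 6.75 phi 0.262 cmd 0.260 th -0.359 pred -0.416 | est th -0.361 w 0.359 c 0.0339 tipz 0.0974 F [-0.5  1.1  1.6] op 0.0157
plan phi [-0.558 -0.036 -0.089]
[[[0, -0.076, -0.015], [0, 0, 0]], [[0, -0.152, -0.018], [0, 0, 0]], [[0, -0.229, -0.011], [0, 0, 0]]]
```

```bash
python3 - <<'E'
import json
M=json.load(open("ctl.json"));M.update(x=[-.347,.255,.012],P=[[2e-5,0,0],[0,2e-3,0],[0,0,1e-4]],cmd=.26);print(M["t"]);json.dump(M,open("ctl.json","w"))
E
python3 ctl.py ref 0.043 0.2 3
```

```text
6.8
t 6.80 phi 0.265 cmd 0.260 th -0.348 pred -0.347 | est th -0.347 w 0.255 c 0.0120 tipz 0.0998 F [-0.9  1.5  1.5] op 0.0153
plan phi [-0.134  0.068  0.034]
[[[0, -0.071, -0.014], [0, 0, 0]], [[0, -0.143, -0.018], [0, 0, 0]], [[0, -0.215, -0.014], [0, 0, 0]]]
```

>>> jog_arm([
  [[0,-0.071,-0.014],[0,0,0]],
  [[0,-0.143,-0.018],[0,0,0]],
  [[0,-0.215,-0.014],[0,0,0]],
])

```text
t: 7.15
tool_pos: [0.5303, -0.0343, 0.2696]
orientation: [3.112, 0.427, 0.001]
force: [1.6, -0.5, -0.7]
opening: 0.0158
gripper_force: 8.0
```

```bash
python3 ctl.py ref 0.043 0.2 3
```

```text
t 7.15 phi -0.145 cmd -0.134 th -0.261 pred -0.250 | est th -0.260 w 0.160 c 0.0087 tipz 0.1195 F [ 1.6 -0.5 -0.7] op 0.0158
plan phi [ 0.272 -0.022 -0.07 ]
[[[0, 0.074, -0.005], [0, 0, 0]], [[0, 0.148, 0.0], [0, 0, 0]], [[0, 0.221, 0.015], [0, 0, 0]]]
```

>>> jog_arm([
  [[0,0.074,-0.005],[0,0,0]],
  [[0,0.148,0],[0,0,0]],
  [[0,0.221,0.015],[0,0,0]],
])

```text
t: 7.5
tool_pos: [0.5429, -0.0793, 0.2664]
orientation: [3.112, 0.427, 0.001]
force: [0.3, 1.4, 0.6]
opening: 0.0155
gripper_force: 8.0
```

```bash
sed -i 's|(u\[i\]-p)/.5|(u[i]-p)/.15|' ctl.py; python3 ctl.py ref 0.043 0.2 3
```

```text
t 7.50 phi 0.282 cmd 0.272 th -0.197 pred -0.220 | est th -0.198 w 0.274 c 0.0143 tipz 0.1340 F [0.3 1.4 0.6] op 0.0155
plan phi [-0.239 -0.2   -0.146]
[[[0, -0.075, -0.015], [0, 0, 0]], [[0, -0.152, -0.02], [0, 0, 0]], [[0, -0.229, -0.014], [0, 0, 0]]]
```

>>> jog_arm([
  [[0,-0.075,-0.015],[0,0,0]],
  [[0,-0.152,-0.02],[0,0,0]],
  [[0,-0.229,-0.014],[0,0,0]],
])

```text
t: 7.85
tool_pos: [0.5297, -0.0333, 0.269]
orientation: [3.113, 0.426, -0.0]
force: [0.6, -0.8, 0.9]
opening: 0.0157
gripper_force: 8.0
```

```bash
python3 ctl.py ref 0.043 0.2 3
```

```text
t 7.85 phi -0.155 cmd -0.148 th -0.075 pred -0.067 | est th -0.075 w 0.338 c 0.0131 tipz 0.1623 F [ 0.6 -0.8  0.9] op 0.0157
plan phi [-0.231 -0.19  -0.141]
[[[0, -0.015, 0.002], [0, 0, 0]], [[0, -0.03, 0.005], [0, 0, 0]], [[0, -0.045, 0.009], [0, 0, 0]]]
```

>>> jog_arm([
  [[0,-0.032,0.006],[0,0,0]],
  [[0,-0.065,0.014],[0,0,0]],
  [[0,-0.097,0.024],[0,0,0]],
])

```text
t: 8.2
tool_pos: [0.5247, -0.0148, 0.264]
orientation: [3.112, 0.427, -0.0]
force: [-0.5, -0.8, 1.9]
opening: 0.0156
gripper_force: 8.0
```

```bash
sed -i 's|(u\[i\]-p)/.15|(u[i]-p)/.3|' ctl.py
python3 - <<'E'
import json
M=json.load(open("ctl.json"));M["cmd"]=-.33;json.dump(M,open("ctl.json","w"))
E
python3 ctl.py ref 0.043 0.2 3
```

```text
t 8.20 phi -0.336 cmd -0.330 th 0.026 pred 0.003 | est th 0.023 w 0.146 c 0.0154 tipz 0.1860 F [-0.5 -0.8  1.9] op 0.0156
plan phi [-0.158 -0.136 -0.143]
[[[0, 0.03, -0.009], [0, 0, 0]], [[0, 0.061, -0.017], [0, 0, 0]], [[0, 0.092, -0.023], [0, 0, 0]]]
```

>>> jog_arm([
  [[0,0.019,-0.006],[0,0,0]],
  [[0,0.039,-0.011],[0,0,0]],
  [[0,0.058,-0.016],[0,0,0]],
])

```text
t: 8.55
tool_pos: [0.5281, -0.027, 0.2675]
orientation: [-3.112, -0.427, 0.0]
force: [-0.4, 0.8, 0.8]
opening: 0.0157
gripper_force: 8.0
```

```bash
sed -i 's|2e-6,1e-4,1e-6|4e-6,6e-4,2e-6|' ctl.py
python3 - <<'E'
import json
M=json.load(open("ctl.json"));M["cmd"]=-.22;json.dump(M,open("ctl.json","w"))
E
python3 ctl.py ref 0.043 0.2 3
```

```text
t 8.55 phi -0.216 cmd -0.220 th 0.044 pred 0.035 | est th 0.043 w -0.012 c 0.0162 tipz 0.1904 F [-0.4  0.8  0.8] op 0.0157
plan phi [-0.092 -0.145 -0.161]
[[[0, 0.023, -0.005], [0, 0, 0]], [[0, 0.046, -0.008], [0, 0, 0]], [[0, 0.07, -0.011], [0, 0, 0]]]
```

>>> jog_arm([
  [[0,0.023,-0.005],[0,0,0]],
  [[0,0.046,-0.008],[0,0,0]],
  [[0,0.07,-0.011],[0,0,0]],
])

```text
t: 8.9
tool_pos: [0.5318, -0.0405, 0.2697]
orientation: [-3.112, -0.427, 0.0]
force: [-0.3, 1.1, 1.3]
opening: 0.0154
gripper_force: 8.0
```

```bash
python3 ctl.py ref 0.043 0.2 3; python3 -c "
import cv2,glob,os
f=max(glob.glob('pics/k*.png'),key=os.path.getmtime);i=cv2.imread(f)[120:345,250:450];cv2.imwrite('pics/hold.png',cv2.resize(i,None,fx=2.6667,fy=2.6667,interpolation=2))"
```

```text
t 8.90 phi -0.087 cmd -0.092 th 0.046 pred 0.034 | est th 0.045 w 0.023 c 0.0169 tipz 0.1908 F [-0.3  1.1  1.3] op 0.0154
plan phi [-0.234 -0.153 -0.133]
[[[0, -0.026, 0.003], [0, 0, 0]], [[0, -0.052, 0.007], [0, 0, 0]], [[0, -0.077, 0.013], [0, 0, 0]]]
```

View pics/hold.png

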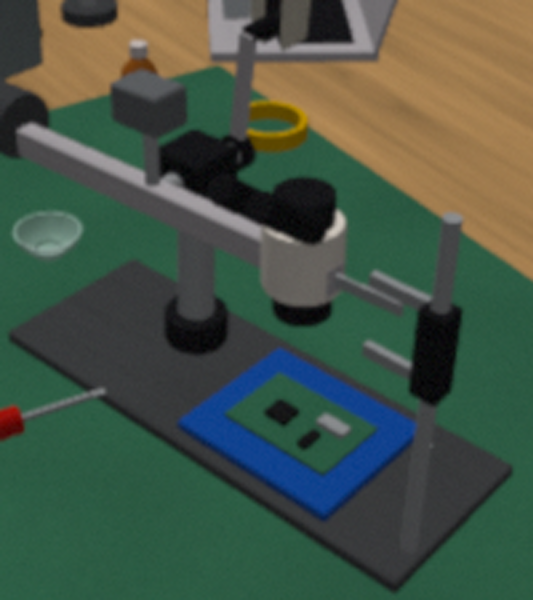

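The pointer tip at (400,307) stands between the prongs (288 and 362 at that column). The prongs are nearer the camera, which explains the offset upward. I'm continuing the hold and lowering the target slightly.

>>> jog_arm([
  [[0,-0.026,0.003],[0,0,0]],
  [[0,-0.052,0.007],[0,0,0]],
  [[0,-0.077,0.013],[0,0,0]],
])

```text
t: 9.25
tool_pos: [0.5275, -0.0247, 0.267]
orientation: [3.112, 0.427, 0.0]
force: [0.9, -1.0, 0.5]
opening: 0.0156
gripper_force: 8.0
```

```bash
python3 ctl.py ref 0.037 0.2 3
python3 - <<'E'
from h import *
for z in(.18,.19): print(z,[(proj(d["scene"],W(P,[(.05,.234,z)]))-[250,120])*2.6667])
E
```

```text
t 9.25 phi -0.238 cmd -0.234 th 0.065 pred 0.057 | est th 0.064 w 0.028 c 0.0175 tipz 0.1954 F [ 0.9 -1.   0.5] op 0.0156
plan phi [-0.21  -0.118 -0.133]
[[[0, 0.004, -0.001], [0, 0, 0]], [[0, 0.009, -0.002], [0, 0, 0]], [[0, 0.013, -0.003], [0, 0, 0]]]
0.18 [array([[400.47833748, 319.44636106]])]
0.19 [array([[401.7983241 , 307.60566968]])]
```

>>> jog_arm([
  [[0,-0.002,0],[0,0,0]],
  [[0,-0.003,0.001],[0,0,0]],
  [[0,-0.003,0.001],[0,0,0]],
])

```text
t: 9.6
tool_pos: [0.5274, -0.0245, 0.2669]
orientation: [3.112, 0.427, 0.0]
force: [-0.1, -1.2, 2.3]
opening: 0.0156
gripper_force: 8.0
```

```bash
sed -i 's|4e-6,6e-4,2e-6|4e-6,6e-4,1.5e-5|' ctl.py
python3 - <<'E'
import json
M=json.load(open("ctl.json"));M["cmd"]=-.24;json.dump(M,open("ctl.json","w"))
E
python3 ctl.py ref 0.04 0.2 3
```

```text
t 9.60 phi -0.240 cmd -0.240 th 0.065 pred 0.056 | est th 0.064 w -0.046 c 0.0181 tipz 0.1952 F [-0.1 -1.2  2.3] op 0.0156
plan phi [-0.114 -0.136 -0.165]
[[[0, 0.022, -0.005], [0, 0, 0]], [[0, 0.045, -0.009], [0, 0, 0]], [[0, 0.068, -0.012], [0, 0, 0]]]
```

>>> jog_arm([
  [[0,0.02,-0.005],[0,0,0]],
  [[0,0.04,-0.008],[0,0,0]],
  [[0,0.06,-0.011],[0,0,0]],
])

```text
t: 9.95
tool_pos: [0.5308, -0.0365, 0.269]
orientation: [-3.112, -0.427, 0.0]
force: [-0.6, 1.3, 0.4]
opening: 0.0155
gripper_force: 8.0
```

```bash
python3 - <<'E'
import json
M=json.load(open("ctl.json"));M["cmd"]=-.129;json.dump(M,open("ctl.json","w"))
E
python3 ctl.py ref 0.04 0.2 3
```

```text
t 9.95 phi -0.126 cmd -0.129 th 0.054 pred 0.042 | est th 0.052 w -0.018 c 0.0196 tipz 0.1926 F [-0.6  1.3  0.4] op 0.0155
plan phi [-0.214 -0.164 -0.159]
[[[0, -0.015, 0.002], [0, 0, 0]], [[0, -0.031, 0.005], [0, 0, 0]], [[0, -0.046, 0.008], [0, 0, 0]]]
```

>>> jog_arm([
  [[0,-0.015,0.002],[0,0,0]],
  [[0,-0.031,0.005],[0,0,0]],
  [[0,-0.046,0.008],[0,0,0]],
])

```text
t: 10.3
tool_pos: [0.5281, -0.0272, 0.2673]
orientation: [3.112, 0.427, 0.0]
force: [-0.1, -0.6, 0.8]
opening: 0.0158
gripper_force: 8.0
```

```bash
python3 ctl.py ref 0.04 0.2 4
```

```text
t 10.30 phi -0.215 cmd -0.214 th 0.057 pred 0.052 | est th 0.056 w 0.006 c 0.0205 tipz 0.1933 F [-0.1 -0.6  0.8] op 0.0158
plan phi [-0.194 -0.161 -0.176]
[[[0, 0.003, -0.001], [0, 0, 0]], [[0, 0.005, -0.001], [0, 0, 0]], [[0, 0.008, -0.002], [0, 0, 0]], [[0, 0.011, -0.002], [0, 0, 0]]]
```

Steady; using 4-row steps now.

>>> jog_arm([
  [[0,0.003,-0.001],[0,0,0]],
  [[0,0.005,-0.001],[0,0,0]],
  [[0,0.008,-0.002],[0,0,0]],
  [[0,0.011,-0.002],[0,0,0]],
])

```text
t: 10.75
tool_pos: [0.5287, -0.0293, 0.2678]
orientation: [-3.112, -0.427, 0.0]
force: [-0.5, 1.7, 1.2]
opening: 0.0154
gripper_force: 8.0
```

```bash
python3 ctl.py ref 0.04 0.2 4
```

```text
t 10.75 phi -0.195 cmd -0.194 th 0.049 pred 0.050 | est th 0.049 w -0.029 c 0.0203 tipz 0.1915 F [-0.5  1.7  1.2] op 0.0154
plan phi [-0.151 -0.178 -0.182]
[[[0, 0.006, -0.001], [0, 0, 0]], [[0, 0.011, -0.002], [0, 0, 0]], [[0, 0.017, -0.003], [0, 0, 0]], [[0, 0.023, -0.004], [0, 0, 0]]]
```

>>> jog_arm([
  [[0,0.006,-0.001],[0,0,0]],
  [[0,0.011,-0.002],[0,0,0]],
  [[0,0.017,-0.003],[0,0,0]],
  [[0,0.023,-0.004],[0,0,0]],
])

```text
t: 11.2
tool_pos: [0.53, -0.034, 0.2686]
orientation: [-3.112, -0.427, 0.0]
force: [0.2, 1.4, 0.5]
opening: 0.0155
gripper_force: 8.0
```

```bash
python3 ctl.py ref 0.04 0.2 4
```

```text
t 11.20 phi -0.150 cmd -0.151 th 0.043 pred 0.038 | est th 0.043 w 0.006 c 0.0211 tipz 0.1901 F [0.2 1.4 0.5] op 0.0155
plan phi [-0.225 -0.174 -0.176]
[[[0, -0.01, 0.002], [0, 0, 0]], [[0, -0.02, 0.003], [0, 0, 0]], [[0, -0.03, 0.005], [0, 0, 0]], [[0, -0.04, 0.008], [0, 0, 0]]]
```

>>> jog_arm([
  [[0,-0.01,0.002],[0,0,0]],
  [[0,-0.02,0.003],[0,0,0]],
  [[0,-0.03,0.005],[0,0,0]],
  [[0,-0.04,0.008],[0,0,0]],
])

```text
t: 11.65
tool_pos: [0.5279, -0.0261, 0.2671]
orientation: [3.112, 0.427, 0.0]
force: [-0.2, -1.3, 1.6]
opening: 0.0156
gripper_force: 8.0
```

```bash
python3 ctl.py ref 0.04 0.2 4
```

```text
t 11.65 phi -0.225 cmd -0.225 th 0.043 pred 0.049 | est th 0.043 w -0.022 c 0.0201 tipz 0.1900 F [-0.2 -1.3  1.6] op 0.0156
plan phi [-0.114 -0.186 -0.187]
[[[0, 0.015, -0.003], [0, 0, 0]], [[0, 0.03, -0.006], [0, 0, 0]], [[0, 0.045, -0.008], [0, 0, 0]], [[0, 0.06, -0.01], [0, 0, 0]]]
```

>>> jog_arm([
  [[0,0.015,-0.003],[0,0,0]],
  [[0,0.03,-0.006],[0,0,0]],
  [[0,0.045,-0.008],[0,0,0]],
  [[0,0.06,-0.01],[0,0,0]],
])

```text
t: 12.1
tool_pos: [0.5312, -0.0379, 0.2691]
orientation: [-3.112, -0.427, 0.0]
force: [-0.2, 1.1, 0.3]
opening: 0.0156
gripper_force: 8.0
```

```bash
python3 ctl.py ref 0.04 0.2 4
```

```text
t 12.10 phi -0.112 cmd -0.114 th 0.032 pred 0.029 | est th 0.031 w 0.003 c 0.0205 tipz 0.1874 F [-0.2  1.1  0.3] op 0.0156
plan phi [-0.218 -0.181 -0.172]
[[[0, -0.014, 0.002], [0, 0, 0]], [[0, -0.028, 0.004], [0, 0, 0]], [[0, -0.042, 0.007], [0, 0, 0]], [[0, -0.056, 0.009], [0, 0, 0]]]
```

>>> jog_arm([
  [[0,-0.014,0.002],[0,0,0]],
  [[0,-0.028,0.004],[0,0,0]],
  [[0,-0.042,0.007],[0,0,0]],
  [[0,-0.056,0.009],[0,0,0]],
])

```text
t: 12.55
tool_pos: [0.528, -0.0267, 0.2671]
orientation: [3.112, 0.427, 0.0]
force: [0.8, -0.4, 0.7]
opening: 0.0157
gripper_force: 8.0
```

```bash
python3 ctl.py ref 0.04 0.2 4
```

```text
t 12.55 phi -0.220 cmd -0.218 th 0.039 pred 0.044 | est th 0.039 w 0.000 c 0.0198 tipz 0.1891 F [ 0.8 -0.4  0.7] op 0.0157
plan phi [-0.133 -0.181 -0.181]
[[[0, 0.011, -0.002], [0, 0, 0]], [[0, 0.023, -0.005], [0, 0, 0]], [[0, 0.035, -0.006], [0, 0, 0]], [[0, 0.046, -0.008], [0, 0, 0]]]
```

>>> jog_arm([
  [[0,0.011,-0.002],[0,0,0]],
  [[0,0.023,-0.005],[0,0,0]],
  [[0,0.035,-0.006],[0,0,0]],
  [[0,0.046,-0.008],[0,0,0]],
])

```text
t: 13.0
tool_pos: [0.5306, -0.036, 0.2688]
orientation: [-3.112, -0.427, 0.0]
force: [-1.0, 0.2, 0.5]
opening: 0.0158
gripper_force: 8.0
```

```bash
python3 ctl.py ref 0.04 0.2 4
```

```text
t 13.00 phi -0.131 cmd -0.133 th 0.032 pred 0.032 | est th 0.032 w -0.003 c 0.0197 tipz 0.1874 F [-1.   0.2  0.5] op 0.0158
plan phi [-0.185 -0.18  -0.171]
[[[0, -0.007, 0.001], [0, 0, 0]], [[0, -0.014, 0.002], [0, 0, 0]], [[0, -0.021, 0.003], [0, 0, 0]], [[0, -0.028, 0.005], [0, 0, 0]]]
```

>>> jog_arm([
  [[0,-0.007,0.001],[0,0,0]],
  [[0,-0.014,0.002],[0,0,0]],
  [[0,-0.021,0.003],[0,0,0]],
  [[0,-0.028,0.005],[0,0,0]],
])

```text
t: 13.45
tool_pos: [0.529, -0.0303, 0.2679]
orientation: [3.112, 0.427, 0.0]
force: [0.0, -0.6, 2.6]
opening: 0.0156
gripper_force: 8.0
```

```bash
python3 ctl.py ref 0.04 0.2 4
```

```text
t 13.45 phi -0.185 cmd -0.185 th 0.037 pred 0.038 | est th 0.037 w 0.010 c 0.0195 tipz 0.1886 F [ 0.  -0.6  2.6] op 0.0156
plan phi [-0.165 -0.174 -0.173]
[[[0, 0.003, -0.0], [0, 0, 0]], [[0, 0.005, -0.001], [0, 0, 0]], [[0, 0.008, -0.001], [0, 0, 0]], [[0, 0.011, -0.002], [0, 0, 0]]]
```

>>> jog_arm([
  [[0,0.003,0],[0,0,0]],
  [[0,0.005,-0.001],[0,0,0]],
  [[0,0.008,-0.001],[0,0,0]],
  [[0,0.011,-0.002],[0,0,0]],
])

```text
t: 13.9
tool_pos: [0.5296, -0.0324, 0.2683]
orientation: [-3.112, -0.427, 0.0]
force: [-0.3, 1.0, 1.2]
opening: 0.0159
gripper_force: 8.0
```

```bash
python3 ctl.py ref 0.04 0.2 4
```

```text
t 13.90 phi -0.165 cmd -0.165 th 0.037 pred 0.038 | est th 0.037 w -0.001 c 0.0193 tipz 0.1887 F [-0.3  1.   1.2] op 0.0159
plan phi [-0.166 -0.174 -0.171]
[[[0, -0.0, 0.0], [0, 0, 0]], [[0, -0.0, 0.0], [0, 0, 0]], [[0, -0.001, 0.0], [0, 0, 0]], [[0, -0.001, 0.0], [0, 0, 0]]]
```

>>> jog_arm([
  [[0,0,0],[0,0,0]],
  [[0,0,0],[0,0,0]],
  [[0,-0.001,0],[0,0,0]],
  [[0,-0.001,0],[0,0,0]],
])

```text
t: 14.35
tool_pos: [0.5296, -0.0322, 0.2682]
orientation: [-3.112, -0.427, -0.0]
force: [-0.2, 1.6, 2.2]
opening: 0.0154
gripper_force: 8.0
```

```bash
python3 ctl.py ref 0.04 0.2 4
```

```text
t 14.35 phi -0.166 cmd -0.166 th 0.037 pred 0.038 | est th 0.037 w 0.001 c 0.0192 tipz 0.1887 F [-0.2  1.6  2.2] op 0.0154
plan phi [-0.166 -0.172 -0.17 ]
[[[0, 0.0, -0.0], [0, 0, 0]], [[0, 0.0, -0.0], [0, 0, 0]], [[0, 0.0, -0.0], [0, 0, 0]], [[0, 0.0, -0.0], [0, 0, 0]]]
```

>>> jog_arm([
  [[0,0,0],[0,0,0]],
  [[0,0,0],[0,0,0]],
  [[0,0,0],[0,0,0]],
  [[0,0,0],[0,0,0]],
])

```text
t: 14.8
tool_pos: [0.5296, -0.0323, 0.2682]
orientation: [-3.112, -0.427, 0.0]
force: [-0.0, 0.4, 1.9]
opening: 0.0157
gripper_force: 8.0
```

```bash
python3 ctl.py ref 0.04 0.2 4
```

```text
t 14.80 phi -0.166 cmd -0.166 th 0.036 pred 0.038 | est th 0.036 w -0.001 c 0.0190 tipz 0.1885 F [-0.   0.4  1.9] op 0.0157
plan phi [-0.159 -0.172 -0.169]
[[[0, 0.001, -0.0], [0, 0, 0]], [[0, 0.002, -0.0], [0, 0, 0]], [[0, 0.003, -0.0], [0, 0, 0]], [[0, 0.004, -0.001], [0, 0, 0]]]
```

>>> jog_arm([
  [[0,0.001,0],[0,0,0]],
  [[0,0.002,0],[0,0,0]],
  [[0,0.003,0],[0,0,0]],
  [[0,0.004,-0.001],[0,0,0]],
])

```text
t: 15.25
tool_pos: [0.5298, -0.0331, 0.2684]
orientation: [-3.112, -0.427, 0.0]
force: [0.2, 0.8, 0.3]
opening: 0.0156
gripper_force: 8.0
```

```bash
python3 ctl.py ref 0.03 0.2 4
```

```text
t 15.25 phi -0.158 cmd -0.159 th 0.037 pred 0.037 | est th 0.037 w 0.004 c 0.0189 tipz 0.1886 F [0.2 0.8 0.3] op 0.0156
plan phi [-0.186 -0.151 -0.157]
[[[0, -0.004, 0.001], [0, 0, 0]], [[0, -0.007, 0.001], [0, 0, 0]], [[0, -0.011, 0.002], [0, 0, 0]], [[0, -0.014, 0.003], [0, 0, 0]]]
```

>>> jog_arm([
  [[0,-0.004,0.001],[0,0,0]],
  [[0,-0.007,0.001],[0,0,0]],
  [[0,-0.011,0.002],[0,0,0]],
  [[0,-0.014,0.003],[0,0,0]],
])

```text
t: 15.7
tool_pos: [0.5291, -0.0305, 0.2679]
orientation: [3.112, 0.427, 0.0]
force: [0.3, -0.1, 2.5]
opening: 0.0156
gripper_force: 8.0
```

```bash
python3 ctl.py ref -0.42 0.15 3
```

```text
t 15.70 phi -0.183 cmd -0.186 th 0.037 pred 0.038 | est th 0.037 w -0.007 c 0.0188 tipz 0.1888 F [ 0.3 -0.1  2.5] op 0.0156
plan phi [-0.321 -0.111 -0.05 ]
[[[0, -0.024, 0.005], [0, 0, 0]], [[0, -0.048, 0.011], [0, 0, 0]], [[0, -0.072, 0.019], [0, 0, 0]]]
```

>>> jog_arm([
  [[0,-0.024,0.005],[0,0,0]],
  [[0,-0.048,0.011],[0,0,0]],
  [[0,-0.072,0.019],[0,0,0]],
])

```text
t: 16.05
tool_pos: [0.525, -0.0161, 0.2638]
orientation: [3.112, 0.427, -0.0]
force: [-0.0, -1.6, 0.9]
opening: 0.0153
gripper_force: 8.0
```

```bash
python3 ctl.py ref -0.42 0.15 3
```

```text
t 16.05 phi -0.325 cmd -0.321 th 0.026 pred 0.018 | est th 0.025 w -0.110 c 0.0201 tipz 0.1860 F [-0.  -1.6  0.9] op 0.0153
plan phi [-0.108 -0.098 -0.091]
[[[0, 0.037, -0.011], [0, 0, 0]], [[0, 0.075, -0.019], [0, 0, 0]], [[0, 0.114, -0.025], [0, 0, 0]]]
```

>>> jog_arm([
  [[0,0.037,-0.011],[0,0,0]],
  [[0,0.075,-0.019],[0,0,0]],
  [[0,0.114,-0.025],[0,0,0]],
])

```text
t: 16.4
tool_pos: [0.5314, -0.0391, 0.2692]
orientation: [-3.112, -0.427, 0.0]
force: [-0.6, 0.9, 0.8]
opening: 0.0158
gripper_force: 8.0
```

```bash
python3 ctl.py ref -0.42 0.15 3
```

```text
t 16.40 phi -0.100 cmd -0.108 th -0.032 pred -0.033 | est th -0.032 w -0.160 c 0.0203 tipz 0.1725 F [-0.6  0.9  0.8] op 0.0158
plan phi [-0.144 -0.094 -0.056]
[[[0, -0.007, 0.001], [0, 0, 0]], [[0, -0.013, 0.002], [0, 0, 0]], [[0, -0.019, 0.002], [0, 0, 0]]]
```

>>> jog_arm([
  [[0,-0.007,0.001],[0,0,0]],
  [[0,-0.013,0.002],[0,0,0]],
  [[0,-0.019,0.002],[0,0,0]],
])

```text
t: 16.75
tool_pos: [0.5302, -0.0349, 0.2685]
orientation: [3.112, 0.427, -0.0]
force: [0.0, 0.2, 0.3]
opening: 0.0158
gripper_force: 8.0
```

```bash
python3 ctl.py ref -0.42 0.15 3
```

```text
t 16.75 phi -0.141 cmd -0.144 th -0.082 pred -0.081 | est th -0.082 w -0.146 c 0.0201 tipz 0.1607 F [0.  0.2 0.3] op 0.0158
plan phi [-0.081 -0.063 -0.04 ]
[[[0, 0.011, -0.002], [0, 0, 0]], [[0, 0.023, -0.003], [0, 0, 0]], [[0, 0.034, -0.004], [0, 0, 0]]]
```

>>> jog_arm([
  [[0,0.011,-0.002],[0,0,0]],
  [[0,0.023,-0.003],[0,0,0]],
  [[0,0.034,-0.004],[0,0,0]],
])

```text
t: 17.1
tool_pos: [0.5321, -0.0413, 0.2693]
orientation: [-3.112, -0.427, 0.0]
force: [-1.1, 1.1, 2.5]
opening: 0.0158
gripper_force: 8.0
```

```bash
python3 ctl.py ref -0.42 0.15 4
```

```text
t 17.10 phi -0.080 cmd -0.081 th -0.113 pred -0.136 | est th -0.115 w -0.074 c 0.0241 tipz 0.1535 F [-1.1  1.1  2.5] op 0.0158
plan phi [-0.23  -0.038 -0.009]
[[[0, -0.02, 0.002], [0, 0, 0]], [[0, -0.041, 0.005], [0, 0, 0]], [[0, -0.061, 0.008], [0, 0, 0]], [[0, -0.081, 0.013], [0, 0, 0]]]
```

>>> jog_arm([
  [[0,-0.013,0.001],[0,0,0]],
  [[0,-0.025,0.003],[0,0,0]],
  [[0,-0.038,0.004],[0,0,0]],
])

```text
t: 17.45
tool_pos: [0.53, -0.034, 0.2686]
orientation: [3.112, 0.427, 0.0]
force: [-1.5, -0.9, -0.1]
opening: 0.0157
gripper_force: 8.0
```

```bash
python3 - <<'E'
import json
M=json.load(open("ctl.json"));M["cmd"]=-.15;json.dump(M,open("ctl.json","w"))
E
python3 ctl.py ref -0.42 0.15 3
```

```text
t 17.45 phi -0.149 cmd -0.150 th -0.171 pred -0.136 | est th -0.169 w -0.187 c 0.0179 tipz 0.1400 F [-1.5 -0.9 -0.1] op 0.0157
plan phi [ 0.075  0.006 -0.007]
[[[0, 0.041, -0.005], [0, 0, 0]], [[0, 0.082, -0.006], [0, 0, 0]], [[0, 0.123, -0.005], [0, 0, 0]]]
```

>>> jog_arm([
  [[0,0.041,-0.005],[0,0,0]],
  [[0,0.082,-0.006],[0,0,0]],
  [[0,0.123,-0.005],[0,0,0]],
])

```text
t: 17.8
tool_pos: [0.537, -0.0584, 0.2698]
orientation: [-3.112, -0.427, -0.001]
force: [-0.9, 1.7, 0.9]
opening: 0.0153
gripper_force: 8.0
```

```bash
python3 ctl.py ref -0.42 0.15 3
```

```text
t 17.80 phi 0.083 cmd 0.075 th -0.263 pred -0.239 | est th -0.261 w -0.242 c 0.0138 tipz 0.1189 F [-0.9  1.7  0.9] op 0.0153
plan phi [0.119 0.077 0.07 ]
[[[0, 0.008, 0.001], [0, 0, 0]], [[0, 0.016, 0.001], [0, 0, 0]], [[0, 0.024, 0.002], [0, 0, 0]]]
```

>>> jog_arm([
  [[0,0.023,0.002],[0,0,0]],
  [[0,0.046,0.005],[0,0,0]],
  [[0,0.068,0.009],[0,0,0]],
])

```text
t: 18.15
tool_pos: [0.5405, -0.0712, 0.2677]
orientation: [-3.112, -0.427, 0.0]
force: [-0.6, 0.9, 0.4]
opening: 0.0154
gripper_force: 8.0
```

```bash
python3 - <<'E'
import json
M=json.load(open("ctl.json"));M["cmd"]=.2;json.dump(M,open("ctl.json","w"))
E
python3 ctl.py ref -0.42 0.15 3
```

```text
t 18.15 phi 0.205 cmd 0.200 th -0.298 pred -0.322 | est th -0.300 w -0.011 c 0.0179 tipz 0.1109 F [-0.6  0.9  0.4] op 0.0154
plan phi [-0.243 -0.211 -0.211]
[[[0, -0.076, -0.01], [0, 0, 0]], [[0, -0.153, -0.009], [0, 0, 0]], [[0, -0.229, 0.002], [0, 0, 0]]]
```

>>> jog_arm([
  [[0,-0.042,-0.006],[0,0,0]],
  [[0,-0.084,-0.009],[0,0,0]],
  [[0,-0.126,-0.011],[0,0,0]],
])

```text
t: 18.5
tool_pos: [0.5333, -0.0457, 0.2701]
orientation: [3.112, 0.427, -0.0]
force: [-0.1, -1.4, -0.7]
opening: 0.0155
gripper_force: 8.0
```

```bash
python3 - <<'E'
import json
M=json.load(open("ctl.json"));M["cmd"]=-.03;json.dump(M,open("ctl.json","w"))
E
python3 ctl.py ref -0.42 0.15 3
```

```text
t 18.50 phi -0.038 cmd -0.030 th -0.276 pred -0.280 | est th -0.276 w 0.073 c 0.0185 tipz 0.1160 F [-0.1 -1.4 -0.7] op 0.0155
plan phi [-0.221 -0.157 -0.157]
[[[0, -0.035, 0.002], [0, 0, 0]], [[0, -0.07, 0.007], [0, 0, 0]], [[0, -0.104, 0.013], [0, 0, 0]]]
```

>>> jog_arm([
  [[0,-0.035,0.002],[0,0,0]],
  [[0,-0.07,0.007],[0,0,0]],
  [[0,-0.104,0.013],[0,0,0]],
])

```text
t: 18.85
tool_pos: [0.5278, -0.0259, 0.2673]
orientation: [3.112, 0.427, 0.0]
force: [0.0, -0.1, 1.3]
opening: 0.0158
gripper_force: 8.0
```

```bash
python3 ctl.py ref -0.42 0.15 3
```

```text
t 18.85 phi -0.227 cmd -0.221 th -0.298 pred -0.277 | est th -0.297 w -0.188 c 0.0149 tipz 0.1109 F [ 0.  -0.1  1.3] op 0.0158
plan phi [-0.235 -0.235 -0.235]
[[[0, -0.003, 0.001], [0, 0, 0]], [[0, -0.005, 0.001], [0, 0, 0]], [[0, -0.008, 0.002], [0, 0, 0]]]
```

>>> jog_arm([
  [[0,0.093,-0.013],[0,0,0]],
  [[0,0.175,-0.011],[0,0,0]],
  [[0,0.23,-0.002],[0,0,0]],
])

```text
t: 19.2
tool_pos: [0.5408, -0.0718, 0.2679]
orientation: [-3.112, -0.426, -0.001]
force: [0.2, 1.8, 1.4]
opening: 0.0155
gripper_force: 8.0
```

```bash
python3 - <<'E'
import json
M=json.load(open("ctl.json"));M["cmd"]=.2;json.dump(M,open("ctl.json","w"))
E
python3 ctl.py ref -0.42 0.12 2
```

```text
t 19.20 phi 0.210 cmd 0.200 th -0.385 pred -0.389 | est th -0.385 w -0.217 c 0.0156 tipz 0.0917 F [0.2 1.8 1.4] op 0.0155
plan phi [0.118 0.071 0.065]
[[[0, -0.022, -0.004], [0, 0, 0]], [[0, -0.045, -0.007], [0, 0, 0]]]
```

>>> jog_arm([
  [[0,0,0],[0,0,0]],
  [[0,-0.045,-0.007],[0,0,0]],
])

```text
t: 19.45
tool_pos: [0.538, -0.0627, 0.269]
orientation: [3.113, 0.424, -0.0]
force: [2.1, 0.4, -0.0]
opening: 0.016
gripper_force: 8.0
```

```bash
python3 ctl.py ramp -0.1 4
```

```text
t 19.45 phi 0.123 cmd 0.118 th -0.413 pred -0.420 | est th -0.420 w 0.000 c 0.0000 tipz 0.0857 F [ 2.1  0.4 -0. ] op 0.0160
[[[0, -0.03, -0.003], [0, 0, 0]], [[0, -0.06, -0.004], [0, 0, 0]], [[0, -0.09, -0.003], [0, 0, 0]], [[0, -0.12, -0.001], [0, 0, 0]]]
```

>>> jog_arm([
  [[0,-0.03,-0.003],[0,0,0]],
  [[0,-0.06,-0.004],[0,0,0]],
  [[0,-0.09,-0.003],[0,0,0]],
  [[0,-0.12,-0.001],[0,0,0]],
])

```text
t: 19.9
tool_pos: [0.5312, -0.0383, 0.2693]
orientation: [3.112, 0.428, -0.0]
force: [0.6, -0.2, -0.6]
opening: 0.0158
gripper_force: 8.0
```

```bash
python3 ctl.py ramp -0.42 5
```

```text
t 19.90 phi -0.108 cmd -0.100 th -0.420 pred -0.420 | est th -0.420 w 0.000 c 0.0000 tipz 0.0842 F [ 0.6 -0.2 -0.6] op 0.0158
[[[0, -0.035, 0.005], [0, 0, 0]], [[0, -0.069, 0.011], [0, 0, 0]], [[0, -0.103, 0.021], [0, 0, 0]], [[0, -0.137, 0.032], [0, 0, 0]], [[0, -0.169, 0.045], [0, 0, 0]]]
```

Head is down at rest. I'll relax the spring, then open with the hand still and retreat upward.

>>> jog_arm([
  [[0,-0.035,0.005],[0,0,0]],
  [[0,-0.069,0.011],[0,0,0]],
  [[0,-0.103,0.021],[0,0,0]],
  [[0,-0.137,0.032],[0,0,0]],
  [[0,-0.169,0.045],[0,0,0]],
])

```text
t: 20.45
tool_pos: [0.5222, -0.0059, 0.2602]
orientation: [3.112, 0.427, 0.0]
force: [0.4, -0.5, 0.2]
opening: 0.0157
gripper_force: 8.0
```

>>> jog_arm([
  [[0,0,0],[0,0,0]],
  [[0,0,0],[0,0,0]],
  [[0,0,0],[0,0,0]],
  [[0,0,0],[0,0,0]],
  [[0,0,0],[0,0,0]],
], hand=-1)

```text
t: 20.95
tool_pos: [0.5224, -0.0067, 0.2605]
orientation: [-3.112, -0.427, -0.0]
force: [0.2, -0.4, -0.6]
opening: 0.0508
gripper_force: 0.0
```

>>> jog_arm([
  [[0,0,0],[0,0,0]],
  [[0,0,0],[0,0,0]],
  [[0,0,0],[0,0,0]],
  [[0,0,0],[0,0,0]],
  [[0,0,0],[0,0,0]],
])

```text
t: 21.45
tool_pos: [0.5223, -0.0065, 0.2604]
orientation: [-3.112, -0.427, 0.0]
force: [0.7, 1.1, -0.1]
opening: 0.0906
gripper_force: 0.0
```

```bash
python3 ctl.py start
```

```text
t 21.45 phi -0.420 cmd -0.420 th -0.420 pred -0.420 | est th -0.420 w 0.000 c 0.0000 tipz 0.0841 F [ 0.7  1.1 -0.1] op 0.0906
```

>>> jog_arm([
  [[0,0,-0.1],[0,0,0]],
  [[0,0,-0.25],[0,0,0]],
  [[0,0,-0.4],[0,0,0]],
  [[0,0,-0.55],[0,0,0]],
  [[0,0,-0.6],[0,0,0]],
])

```text
t: 22.0
tool_pos: [0.5233, -0.0066, 0.3842]
orientation: [3.111, 0.427, 0.008]
force: [0.9, -0.1, -0.3]
opening: 0.093
gripper_force: 0.0
```

>>> jog_arm([
  [[0,0,0],[0,0,0]],
  [[0,0,0],[0,0,0]],
  [[0,0,0],[0,0,0]],
  [[0,0,0],[0,0,0]],
  [[0,0,0],[0,0,0]],
])

```text
t: 22.5
tool_pos: [0.5221, -0.0065, 0.3793]
orientation: [-3.112, -0.427, 0.003]
force: [-0.3, 0.4, 0.0]
opening: 0.0929
gripper_force: 0.0
```

Run:
```python
from plant import robot,imaging
from h import *
c=imaging.read_camera("scene");cv2.imwrite("pics/end.png",c["frame"][:,:,::-1]);print(theta(c,-.4)[0]+.007,robot.read_state()["t"])
```

```text
-0.41972432728789894 22.55
```

View pics/end.png

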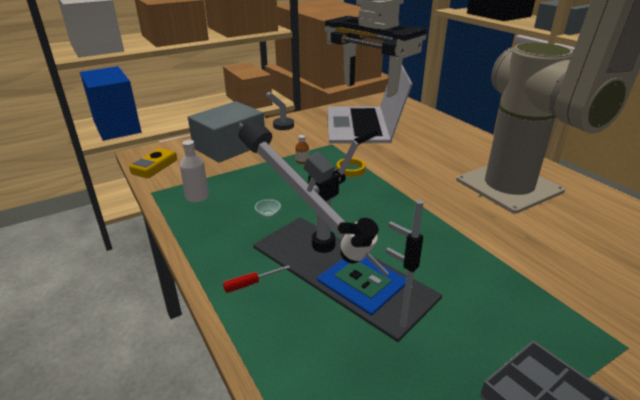

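The boom is down at its start position with the head near (360,240). The lever is free, the gripper is clear above it, and the dish (267,208) and screwdriver (245,282) have not moved.

```bash
python3 -c "
from plant import robot;print(robot.close_job())"
```

```text
the job is handed in; nothing more can be done
None
```

The job is handed in, with no verdict shown: by my camera measurements the pointer stayed between the prongs for about 7.5 s (t ≈ 8.2–15.7 s), the head then came down onto its lower stop at roughly 0.2 rad/s or less, the lever was let go, and the dish and screwdriver stayed in place.

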